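# Tip the deburred post clamps out of the blue tumbling tin

## Task

Two small tumbling tins hang in stands on the lab bench. Take the crank handle of the blue tin and turn the tin right over, so that its lid falls open and both post clamps inside drop into the tray of its own stand; leave it upside down and let go. Leave the yellow tin as it is.

Things in the scene. Friction and masses are not known exactly. Their poses are not given: they have to be found in the camera images.
- blue_tray (a point): Centre of the rubber floor of the white catch tray in the foot of the blue tin's fixed stand; inside 180 (x) x 90 mm (y), walls 39 mm above the floor, z up. Uprights at y = +-54 mm rise 190 mm and carry a level axle along y, 174 mm straight above this point. A like stand with a yellow tin is nearby; the two may have changed places.
- blue_handle (a point): Middle of the blue tin's red crank grip: a free-spinning round sleeve, 12 mm thick, 60 mm long, parallel to the axle, free all round. It lies 104 mm to -y of the tin's centre (tray frame), 60 mm from the axle: at first on the +x side, 15 degrees above level; it goes up over the top to the -x side. Crank arm (7 mm thick) at y = -68 mm. Its axes turn with the tin.
- blue_tin (a joint): Turn of the blue tin (90 x 70 x 50 mm, centred on the axle), rad: 0 upright (stop), growing as the tin's top and the handle go over towards -x of the tray frame; stop at 2.8 (160 degrees, upside down). The axle is stiff (about 2 N at the handle): the tin stays where it is left.
- blue_lid (a joint): Opening of the blue tin's sheet lid (92 x 72 mm, hinged on the tin's top edge at +x), rad: 0 shut, 2.0 wide open. It swings freely without a catch: its weight keeps it shut while the tin is upright, and it hangs open once the tin is past about 90 degrees.
- clamp_a_center (a point): Centre of the first post clamp, an aluminium block 18 x 26 x 18 mm with a brass screw head, about 40 g; at the start inside the closed blue tin, out of sight.
- clamp_b_center (a point): Centre of the second post clamp, the same as the first; also inside the blue tin.
- yellow_tin (a joint): Turn of the yellow tin about its axle, rad: 0 upright; to be left alone.

How it is judged (in metres and radians):
At the end, for the whole second after the job is handed in: The blue tin is turned over by more than 2.0 rad (115 degrees) and its lid hangs open by more than 0.3 rad; both clamps lie still inside the tray of the blue stand (within +-90 by +-45 mm of its centre, centres less than 35 mm above its floor); the yellow tin is within 0.2 rad of upright (value of joint blue_tin above 2 rad and value of joint blue_lid above 0.3 rad and x of clamp_a_center in the frame of blue_tray between -0.09 and 0.09 m and y of clamp_a_center in the frame of blue_tray between -0.045 and 0.045 m and z of each of clamp_a_center, clamp_b_center in the frame of blue_tray below 0.035 m and x of clamp_b_center in the frame of blue_tray between -0.09 and 0.09 m and y of clamp_b_center in the frame of blue_tray between -0.045 and 0.045 m and linear speed of each of clamp_a, clamp_b below 0.03 m/s and value of joint yellow_tin below 0.2 rad); the robot touches nothing.
It fails at once if the yellow tin is tipped by more than 0.3 rad (value of joint yellow_tin above 0.3 rad).
It also fails if it takes over 42 s, if anything falls off the work surface, if the arm or the gripper's body presses on something with over 40 N, if the wrist force passes 120 N, or if a joint passes its speed limit or range.

## Robot

A 6-joint arm with a two-finger parallel gripper is mounted at the origin on the work surface. World frame = base frame: x ahead of the robot, y to its left, z up, the work surface at z = 0. Lengths are in mm, angles in rad, forces in N, time in s.
With the tool pointing down it reaches from about 350 to 975 mm from the base axis. Payload 7.1 kg.
Tool frame: the origin (TCP) lies between the finger pads; the fingertips stand 14 mm ahead of it and the grasp point (between the pads) lies 5 mm behind it; z points along the fingers, y is the direction in which the jaws open and shut (so a half turn about z gives the same grasp; the last joint's range is limited). The gripper opens to 88 mm and grips with 3 to 60 N. Pads are 20 mm wide; open, the fingers measure 115 mm over their backs; the gripper's body (75 mm by 178 mm) begins 61 mm behind the grasp point.
Start: joints at [1.28, 0.423, 1.63, -0, 1.089, -0.019], TCP at [167.76, 602.048, 236.675] pointing down, gripper open.
Joint ranges: [-3, 3], [-0.9, 2.11], [0.09, 2.58], [-1.31, 4.45], [0.11, 2.69], [-2.54, 2.54]. Speed limits (rad/s): [2.39, 2.39, 3.01, 3.14, 3.14, 3.14].

## Interface

Orientations are given as a rotation vector (axis times angle).
In Python, from workcell import get_obs, get_image, calibration, close_job, regions_of, place_of gives the robot as it stands.
- The arm moves only by the tool move_arm, never from a script. Its argument "deltas" is a list of rows, each a list of 5 numbers: the closure in counts, from 0 (fully open) to 255 (shut), then the shift along the tool's x, y, z in m, then the turn about the tool's z in rad. In form: [[grip, x, y, z, roll], ...]. A call has 1 to 5 rows; each row is the pose to reach, as a shift and turn from the pose commanded when the call began, along the tool's axes at that moment; what a row does not reach only later rows make up. A row lasts 1/12 s, in which the tool goes at most 41.7 mm and 7.16 degrees, less where a joint would pass 70% of its speed; a pose out of reach is approached as far as the arm can. A call with a gripper value outside its range is refused whole. The fingers move at their own pace and stop on an object; the grip force is fixed at half the most. Time passes only in rows, so rows that repeat a pose let the fingers close. It gives the time, the measured TCP pose, the force and the opening at its end, in the units of the state.
- get_obs(): the state, without advancing time (a new reading comes with each control period).
- get_image(name): name is "scene" or "top" or "wrist"; returns the picture (420x560x3 uint8, blue, green, red); there is no depth.
- calibration(name): a dict with "intrinsics" (3x3 intrinsics, pixels), "world_to_cam" (4x4, takes a point from world to camera coordinates); the wrist camera has in their place "hand_eye" (4x4, takes a point from camera to tool coordinates, whose origin is the TCP and whose axes are the flange's). Camera axes: x right, y down, z forward; pixel columns grow to the right and rows downward; lengths in mm; the calibration is good to about 2 mm. A picture is of the moment at which its call begins: read the wrist's pose just before it. calibration takes no time and is no camera call.
- close_job(): hands the job in, once; it reports no verdict.
Trained networks look in the newest picture that a camera, given by its name, has taken for a name from the list of things; names that differ only in an ending like _2 or _b are one class to them, and where a whole thing is asked for, a point or a joint stands for the part that bears it (a point fixed in the world has none). Each returns a list of dicts, best first, with "conf" (0 to 1); they miss things now and then, are a little off and sometimes report something else, mostly with a low value. They report only what shows in the picture. A call takes as long as a camera call.
- regions_of(camera, name): "region" (420x560 bool, what is visible of it).
- place_of(camera, name): "location" ([x, y, z] in mm, in world coordinates, good to about 4 mm: a listed point, or the origin of a listed thing).
The state is a dict: "t": time; "qpos": joint angles; "qvel": joint speeds; "joint_torque": joint torques, N m; "ee_pos": TCP position; "orientation": TCP orientation; "ft_force": force on the tool from outside, world axes, zero at the start; "moment": the same for the moment, N m; "width": finger opening in mm.
Only numpy, scipy, OpenCV 4.12 (cv2) and the standard library are available. Lean on these libraries where they do the work, as an engineer would, in place of code of your own. Each camera call takes 0.05 s, during which the arm holds its last target.

## Working session

There is one attempt and no reset: what is moved stays moved. The work goes in short steps, Python scripts to look and compute and a tool call to move; the robot and the scene stay as the last step left them, time stands still between calls to the robot, and variables do not carry over. Pictures are saved under pics/ and viewed, and the job is handed in when it is done.

Besides the shell and the picture viewer there is one more tool, called after ">>>" by a JSON object that holds its "op" and its "data". move_arm: Moves the arm, as the interface text tells. Its arguments: {"type":"object","properties":{"deltas":{"type":"array","items":{"type":"array","items":{"type":"number"}}}},"required":["deltas"]}

```bash
mkdir -p pics
python3 - <<'E'
from workcell import *
import cv2,numpy as np
o=get_obs();print(o)
for c in("scene","top"):
    cv2.imwrite(f"pics/{c}0.png",get_image(c))
    for n in("blue_tray","blue_handle"):
        print(c,n,place_of(c,n))
    for n in("blue_tin","yellow_tin"):
        for r in regions_of(c,n)[:2]:
            ys,xs=np.where(r["region"]);print(c,n,r["conf"],len(xs),xs.mean() if len(xs) else 0,ys.mean() if len(xs) else 0)
    print({k:np.round(v,3).tolist() for k,v in calibration(c).items()})
print(get_obs()["t"]); print(calibration("wrist"))
E
```

```text
{'t': 0.0, 'qpos': array([ 1.28002323e+00,  4.23825401e-01,  1.63066928e+00, -1.90723887e-06,
        1.08863325e+00, -1.90167449e-02]), 'qvel': array([-0.00110656, -0.00031872, -0.00104497,  0.00114284, -0.00046992,
       -0.00013652]), 'joint_torque': array([-2.57298670e-03, -5.44618285e+01, -2.73658919e+01,  6.42248732e-02,
        2.27102812e-02, -1.33359408e-04]), 'ee_pos': array([167.59735722, 601.55487993, 235.91947768]), 'orientation': array([-4.25528171e-01, -3.11240210e+00,  2.38296087e-03]), 'ft_force': array([-0.51448444, -0.21762817,  0.31276986]), 'moment': array([-0.01701397, -0.0099829 ,  0.01419799]), 'width': 87.65590509064472}
scene blue_tray []
scene blue_handle [{'location': [593.3, 129.9, 195.4], 'conf': 0.9}]
scene blue_tin 0.94 2456 381.50203583061887 159.38110749185668
{'intrinsics': [[410.772, 0.0, 278.793], [0.0, 410.772, 212.231], [0.0, 0.0, 1.0]], 'world_to_cam': [[0.31, 0.951, -0.003, -178.209], [0.567, -0.187, -0.802, -216.402], [-0.763, 0.247, -0.597, 1247.731], [0.0, 0.0, 0.0, 1.0]]}
top blue_tray [{'location': [528.2, 226.0, 3.6], 'conf': 0.96}]
top
[... 361 characters left out ...]
59.279, 204.291], [0.0, 0.0, 1.0]], 'world_to_cam': [[-0.003, -1.0, 0.0, 0.296], [-0.998, 0.002, -0.059, 556.436], [0.059, -0.001, -0.998, 1016.462], [0.0, 0.0, 0.0, 1.0]]}
0.5
{'intrinsics': array([[338.76093674,   0.        , 281.55448698],
       [  0.        , 338.76093674, 206.45187446],
       [  0.        ,   0.        ,   1.        ]]), 'hand_eye': array([[ 2.78069435e-04, -9.66151117e-01, -2.57976631e-01,
         7.01974044e+01],
       [ 9.99999600e-01,  4.87902876e-04, -7.49364717e-04,
        -7.31621745e-01],
       [ 8.49867099e-04, -2.57976319e-01,  9.66150866e-01,
        -1.48524338e+02],
       [ 0.00000000e+00,  0.00000000e+00,  0.00000000e+00,
         1.00000000e+00]])}
```

View pics/scene0.png

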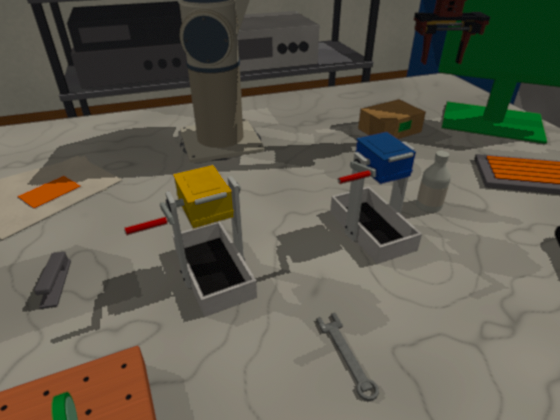

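View pics/top0.png

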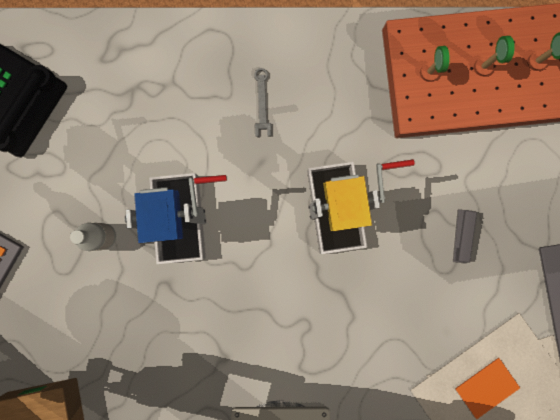

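The blue tin stands at the left in the top view, near (160,215), with its red grip at about (195–227,180). In the scene view it is at (385,158) with the grip at about (338–370,178). The yellow tin is to the robot's right. I'll triangulate the grip ends and check the yaw.

Run:
```python
import cv2,numpy as np
from workcell import calibration
P={}
ends={}
for c,box in(("scene",(330,160,380,195)),("top",(185,165,240,195))):
    K=calibration(c);P[c]=K["intrinsics"]@K["world_to_cam"][:3]
    im=cv2.imread(f"pics/{c}0.png");h=cv2.cvtColor(im,cv2.COLOR_BGR2HSV)
    m=((h[...,0]<8)|(h[...,0]>172))&(h[...,1]>170)&(h[...,2]>70)
    x0,y0,x1,y1=box;mm=np.zeros_like(m);mm[y0:y1,x0:x1]=m[y0:y1,x0:x1]
    ys,xs=np.where(mm);p=np.c_[xs,ys].astype(float)
    mu=p.mean(0);d=np.linalg.svd(p-mu)[2][0];d*=np.sign(d[0]);s=(p-mu)@d
    lo,hi=mu+d*(s.min()),mu+d*(s.max())
    print(c,len(p),mu,lo,hi);ends[c]=[lo,hi,mu]
# scene: left end = outer (-y); top: right end = outer
def tri(a,b):
    X=cv2.triangulatePoints(P["scene"],P["top"],a.reshape(2,1),b.reshape(2,1));return (X[:3]/X[3]).ravel()
o=tri(ends["scene"][0],ends["top"][1]);i=tri(ends["scene"][1],ends["top"][0]);m=tri(ends["scene"][2],ends["top"][2])
print(o,i,m,np.linalg.norm(o-i),np.degrees(np.arctan2(*(i-o)[[0,1]]))) 
im=cv2.imread("pics/top0.png")[160:275,120:240];cv2.imwrite("pics/topc.png",cv2.resize(im,None,fx=5,fy=5,interpolation=cv2.INTER_CUBIC))
# predicted tray rim for centre/yaw
for yaw in(4,5.5):
  a=np.radians(yaw);R=np.array([[np.cos(a),-np.sin(a),0],[np.sin(a),np.cos(a),0],[0,0,1]])
  T=np.array([528.2,226,3.6])
  for q in([90,45,39],[90,-45,39],[-90,-45,39],[-90,45,39],[58,-104,189.5]):
    w=R@q+T;u=P["top"]@np.r_[w,1];v=P["scene"]@np.r_[w,1];print(yaw,q,w.round(),(u[:2]/u[2]).round(1),(v[:2]/v[2]).round(1))
```

```text
scene 171 [355.07017544 176.06432749] [339.9670243  179.86910211] [369.83494211 172.34479842]
top 154 [209.5        178.93506494] [194.8414514  180.31144164] [225.13772153 177.46674796]
[596.44423099 101.73526357 197.02450087] [591.78316871 159.06009395 198.17214408] [593.87622949 131.02884649 197.38662628] 57.52546188492997 -4.648474076637296
4 [90, 45, 39] [615. 277.  43.] [153.2 177.4] [416.6 235.4]
4 [90, -45, 39] [621. 187.  43.] [194.1 174.5] [378.2 246.7]
4 [-90, -45, 39] [442. 175.  43.] [199.1 256.4] [334.  197.7]
4 [-90, 45, 39] [435. 265.  43.] [157.9 259.5] [368.3 189.4]
4 [58, -104, 189.5] [593. 126. 193.] [211.7 179.2] [351.1 178.6]
5.5 [90, 45, 39] [613. 279.  43.] [152.2 178. ] [417.2 234.8]
5.5 [90, -45, 39] [622. 190.  43.] [193. 174.] [379.6 246.8]
5.5 [-90, -45, 39] [443. 173.  43.] [200.2 255.8] [333.3 198.3]
5.5 [-90, 45, 39] [434. 262.  43.] [159.  259.9] [367.1 189.4]
5.5 [58, -104, 189.5] [596. 128. 193.] [210.7 177.8] [352.7 179.2]
```

View pics/topc.png

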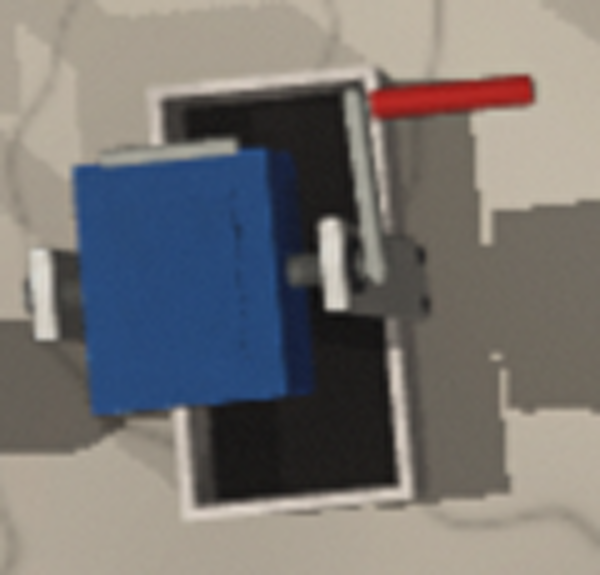

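```bash
cat > h.py <<'E'
import numpy as np,sys
from workcell import get_obs
from scipy.spatial.transform import Rotation as R
o=get_obs();r=R.from_rotvec(o["orientation"]).as_matrix()
def d(t): return ((np.array(t)-o["ee_pos"])@r/1000).round(4)
def st():
    ya=np.degrees(np.arctan2(r[1,1],r[0,1]));print("t",o["t"],o["ee_pos"].round(1),"yaw_y",ya.round(2),"rollto5",np.radians(ya-5).round(3),"w",round(o["width"],1),"F",o["ft_force"].round(1),"tz",r[:,2].round(3))
E
python3 -c "
from h import *;st();print(d([595,125,330]),d([595,125,191]))"
```

```text
t 0.5 [167.7 602.  236.6] yaw_y 74.43 rollto5 1.212 w 87.9 F [ 0.1 -1.3 -0.7] tz [-0. -0. -1.]
[-0.5396 -0.3448 -0.0933] [-0.5396 -0.3448  0.0457]
```

>>> {"op": "move_arm", "data": {"deltas": [[0, 0, 0, -0.04, 0.12], [0, 0, 0, -0.08, 0.24], [0, -0.02, -0.01, -0.1, 0.36], [0, -0.05, -0.03, -0.1, 0.48], [0, -0.08, -0.05, -0.1, 0.6]]}}

```text
t: 0.92
ee_pos: [231.9, 532.9, 338.7]
orientation: [1.332, 2.845, 0.006]
ft_force: [0.9, 0.4, -0.9]
width: 87.8
```

```bash
python3 -c "
from h import *;st();print(d([595,125,330]),d([595,125,191]))"
```

```text
t 0.9167 [231.9 532.9 338.7] yaw_y 39.83 rollto5 0.608 w 87.8 F [ 0.9  0.4 -0.9] tz [ 0.002  0.004 -1.   ]
[-0.5458  0.0176  0.0078] [-0.5461  0.0171  0.1468]
```

>>> {"op": "move_arm", "data": {"deltas": [[0, -0.038, 0.001, 0, 0.12], [0, -0.076, 0.002, 0, 0.24], [0, -0.114, 0.003, 0, 0.36], [0, -0.152, 0.004, 0, 0.48], [0, -0.19, 0.005, 0, 0.6]]}}

```text
t: 1.33
ee_pos: [358.3, 388.7, 336.9]
orientation: [2.115, 2.323, 0.001]
ft_force: [1.6, 0.1, 0.4]
width: 87.7
```

```bash
python3 -c "
from h import *;st();print(d([595,125,330]),d([595,125,191]),o['qpos'].round(2))"
```

```text
t 1.3333 [358.3 388.7 336.9] yaw_y 5.35 rollto5 0.006 w 87.7 F [1.6 0.1 0.4] tz [ 0.  0. -1.]
[-0.2846  0.2111  0.0069] [-0.2846  0.211   0.1459] [ 0.8   0.17  1.74 -0.    1.23  0.71]
```

>>> {"op": "move_arm", "data": {"deltas": [[0, -0.031, 0.023, 0, 0.01], [0, -0.062, 0.046, 0, 0.01], [0, -0.093, 0.069, 0, 0.01], [0, -0.124, 0.092, 0, 0.01], [0, -0.155, 0.115, 0, 0.01]]}}

```text
t: 1.75
ee_pos: [488.2, 245.6, 337.0]
orientation: [2.12, 2.318, 0.001]
ft_force: [0.6, 1.0, -0.5]
width: 88.0
```

>>> {"op": "move_arm", "data": {"deltas": [[0, -0.03, 0.023, 0, 0], [0, -0.06, 0.046, 0, 0], [0, -0.09, 0.069, 0, 0], [0, -0.12, 0.09, 0, 0], [0, -0.12, 0.09, 0, 0]]}}

```text
t: 2.17
ee_pos: [590.9, 131.3, 336.5]
orientation: [2.124, 2.312, 0.0]
ft_force: [-0.1, -0.2, -0.1]
width: 87.8
```

```bash
python3 -c "
from h import *;st();print(d([595,125,330]),d([595,125,191]),o['qpos'].round(2))
from workcell import *
import cv2
im=get_image('wrist');cv2.imwrite('pics/w1.png',im)
print(place_of('wrist','blue_handle'),place_of('wrist','blue_tray'))
K=calibration('wrist')
import numpy as np
H=np.linalg.inv(K['hand_eye'])
for p in ([594.5,129,195],[597,99,195],[592,159,195]):
    q=r.T@(np.array(p)-o['ee_pos']);c=H@np.r_[q,1];u=K['intrinsics']@c[:3];print(u[:2]/u[2])
"
```

```text
t 2.1667 [590.9 131.3 336.5] yaw_y 4.85 rollto5 -0.003 w 87.8 F [-0.1 -0.2 -0.1] tz [ 0.002 -0.001 -1.   ]
[-0.0066  0.0035  0.0065] [-0.0064  0.0033  0.1455] [ 0.2   0.3   1.58 -0.    1.27  0.12]
[{'location': [593.4, 126.2, 193.7], 'conf': 0.73}] []
[285.35811575 200.18992767]
[285.1995446  232.45939077]
[285.5252304  166.18184976]
```

View pics/w1.png

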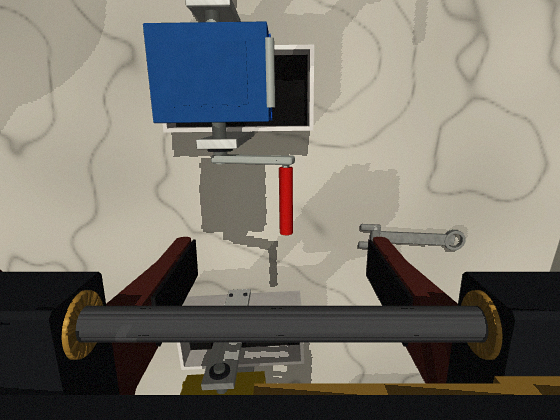

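The wrist view shows the grip at column 286, rows 167–235. I predicted rows 166–232, so the measurement holds and I'll descend.

>>> {"op": "move_arm", "data": {"deltas": [[0, -0.006, 0.003, 0.035, 0], [0, -0.006, 0.003, 0.07, 0], [0, -0.006, 0.003, 0.105, 0], [0, -0.006, 0.003, 0.13, 0], [0, -0.006, 0.003, 0.145, 0]]}}

```text
t: 2.73
ee_pos: [588.2, 131.4, 188.7]
orientation: [-2.116, -2.318, 0.005]
ft_force: [-1.5, 0.8, 0.4]
width: 87.8
```

>>> {"op": "move_arm", "data": {"deltas": [[0, 0, 0, 0, 0], [120, 0, 0, 0, 0], [180, 0, 0, 0, 0], [220, 0, 0, 0, 0], [255, 0, 0, 0, 0]]}}

```text
t: 3.15
ee_pos: [591.8, 130.5, 193.4]
orientation: [2.119, 2.317, 0.004]
ft_force: [1.0, 0.1, -0.4]
width: 64.8
```

>>> {"op": "move_arm", "data": {"deltas": [[255, 0, 0, 0, 0], [255, 0, 0, 0, 0], [255, 0, 0, 0, 0]]}}

```text
t: 3.4
ee_pos: [591.2, 130.0, 192.1]
orientation: [2.12, 2.318, 0.001]
ft_force: [-0.4, 0.4, -0.3]
width: 44.3
```

```bash
python3 -c "
from h import *;st()
from workcell import *
import cv2
cv2.imwrite('pics/s2.png',get_image('scene')[80:290,230:510].repeat(2,0).repeat(2,1))
"
```

```text
t 3.4 [591.2 130.  192.1] yaw_y 5.09 rollto5 0.002 w 44.3 F [-0.4  0.4 -0.3] tz [ 0.001  0.    -1.   ]
```

View pics/s2.png

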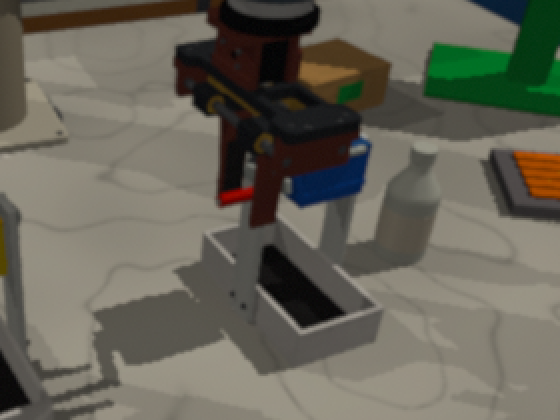

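>>> {"op": "move_arm", "data": {"deltas": [[255, -0.004, 0.003, 0.001, 0], [255, -0.004, 0.003, 0.001, 0], [255, -0.004, 0.003, 0.001, 0], [255, -0.004, 0.003, 0.001, 0], [255, -0.004, 0.003, 0.001, 0]]}}

```text
t: 3.87
ee_pos: [595.1, 126.3, 190.8]
orientation: [2.12, 2.317, 0.001]
ft_force: [3.7, -1.2, -1.4]
width: 11.4
```

>>> {"op": "move_arm", "data": {"deltas": [[255, 0, 0, 0, 0], [255, 0, 0, 0, 0], [255, 0, 0, 0, 0]]}}

```text
t: 4.12
ee_pos: [595.0, 126.3, 190.9]
orientation: [2.12, 2.317, 0.001]
ft_force: [4.4, -2.0, -1.0]
width: 10.8
```

```bash
python3 -c "
from h import *;st()"
```

```text
t 4.1167 [595.  126.3 190.9] yaw_y 5.11 rollto5 0.002 w 10.8 F [ 4.4 -2.  -1. ] tz [ 0.001 -0.    -1.   ]
```

>>> {"op": "move_arm", "data": {"deltas": [[255, 0, -0.0027, -0.0079, 0], [255, 0, -0.0065, -0.0154, 0], [255, 0, -0.0113, -0.0222, 0], [255, 0, -0.017, -0.0284, 0], [255, 0, -0.0235, -0.0336, 0]]}}

```text
t: 4.53
ee_pos: [570.6, 123.9, 224.9]
orientation: [2.12, 2.318, -0.0]
ft_force: [3.8, -2.7, -0.9]
width: 10.9
```

```bash
python3 -c "
from h import *;st()
from workcell import *
import cv2
cv2.imwrite('pics/s3.png',get_image('scene')[80:290,230:510].repeat(2,0).repeat(2,1))
"
```

```text
t 4.5333 [570.6 123.9 224.9] yaw_y 5.1 rollto5 0.002 w 10.9 F [ 3.8 -2.7 -0.9] tz [ 0. -0. -1.]
```

View pics/s3.png

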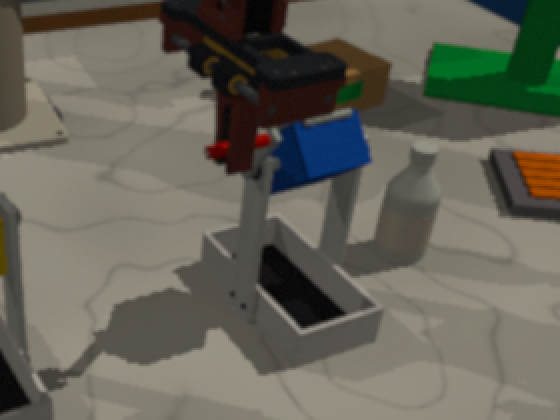

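The handle is held at about (240,148) in the crop and the tin has turned about 40°. Forces are small.

>>> {"op": "move_arm", "data": {"deltas": [[255, 0, -0.0072, -0.0043, 0], [255, 0, -0.0149, -0.0076, 0], [255, 0, -0.023, -0.0098, 0], [255, 0, -0.0313, -0.0108, 0], [255, 0, -0.0396, -0.0106, 0]]}}

```text
t: 5.0
ee_pos: [530.6, 120.1, 234.8]
orientation: [2.12, 2.318, -0.002]
ft_force: [3.5, -3.7, -5.4]
width: 11.5
```

>>> {"op": "move_arm", "data": {"deltas": [[255, 0, -0.0083, 0.0013, 0], [255, 0, -0.0163, 0.0038, 0], [255, 0, -0.0239, 0.0073, 0], [255, 0, -0.0309, 0.0119, 0], [255, 0, -0.0372, 0.0173, 0]]}}

```text
t: 5.42
ee_pos: [494.9, 116.7, 217.4]
orientation: [2.118, 2.317, 0.001]
ft_force: [10.2, -6.9, -5.2]
width: 11.2
```

>>> {"op": "move_arm", "data": {"deltas": [[255, 0, -0.0055, 0.0063, 0], [255, 0, -0.01, 0.0133, 0], [255, 0, -0.0136, 0.0209, 0], [255, 0, -0.016, 0.0289, 0], [255, 0, -0.0168, 0.033, 0]]}}

```text
t: 5.83
ee_pos: [478.3, 115.1, 184.5]
orientation: [2.118, 2.317, 0.001]
ft_force: [6.7, -8.0, 1.1]
width: 11.3
```

```bash
python3 -c "
from h import *;st()
from workcell import *
import cv2
cv2.imwrite('pics/s4.png',get_image('scene')[80:290,230:510].repeat(2,0).repeat(2,1))
"
```

```text
t 5.8333 [478.3 115.1 184.5] yaw_y 5.13 rollto5 0.002 w 11.3 F [ 6.7 -8.   1.1] tz [ 0.002 -0.001 -1.   ]
```

View pics/s4.png

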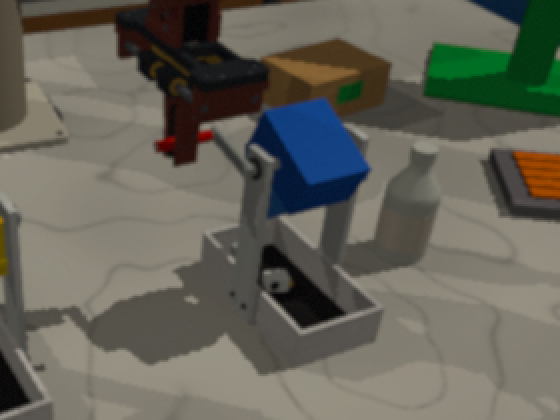

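The tin is over and one clamp shows in the tray at about (277,280) in the crop. I'll check for the second before letting go.

>>> {"op": "move_arm", "data": {"deltas": [[255, 0, 0, 0, 0], [255, 0, 0, 0, 0], [255, 0, 0, 0, 0]]}}

```text
t: 6.13
ee_pos: [478.3, 115.2, 184.6]
orientation: [2.118, 2.317, 0.0]
ft_force: [6.6, -7.8, -3.1]
width: 11.2
```

```bash
python3 -c "
from h import *;st()
from workcell import *
import cv2
for c in ('scene','top','wrist'):
    cv2.imwrite(f'pics/{c}5.png',get_image(c))
    print(c,[(p['location'],p['conf']) for p in place_of(c,'clamp_a_center')])
print(place_of('scene','blue_handle'))
a=cv2.imread('pics/scene5.png')[130:270,310:450];b=cv2.imread('pics/top5.png')[150:290,100:240]
cv2.imwrite('pics/ab5.png',cv2.resize(np.hstack([a,b]),(800,400),interpolation=cv2.INTER_CUBIC))
"
```

```text
t 6.1333 [478.3 115.2 184.6] yaw_y 5.13 rollto5 0.002 w 11.2 F [ 6.6 -7.8 -3.1] tz [ 0.002 -0.001 -1.   ]
scene [([446.7, 217.3, 15.7], 0.53)]
top []
wrist [([448.5, 214.0, 15.4], 0.63)]
[{'location': [474.6, 119.0, 189.4], 'conf': 0.61}]
```

View pics/ab5.png

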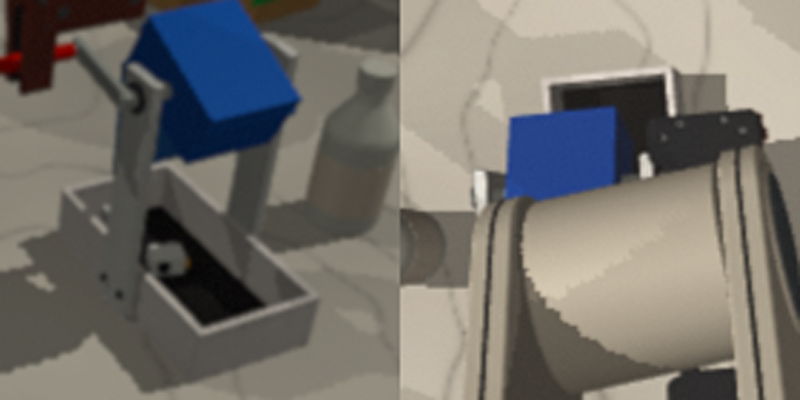

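View pics/wrist5.png

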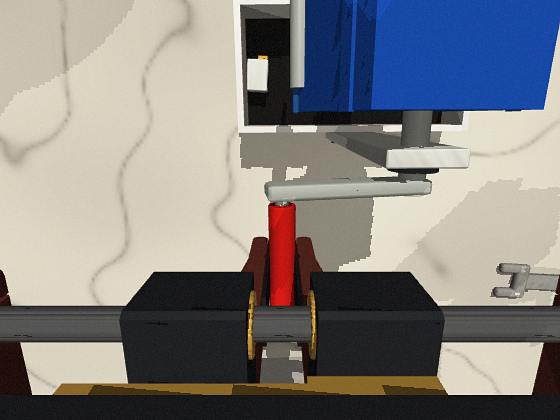

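```bash
python3 -c "
from workcell import *
import numpy as np
K=calibration('scene');P=K['intrinsics']@K['world_to_cam'][:3]
for p in ([448,214,15],[528,226,4]):
    u=P@np.r_[p,1];print(u[:2]/u[2])
# ray of px 368,220 to z=13
A=P[:,:2];M=np.c_[P[:,0],P[:,1],-np.array([368,220,1])];s=np.linalg.solve(M,-(P[:,2]*13+P[:,3]));a=np.radians(5)
for q in (s[:2],[448,214]):
  d=np.array(q)-[528,226];print(q,'tray frame',[d[0]*np.cos(a)+d[1]*np.sin(a),-d[0]*np.sin(a)+d[1]*np.cos(a)])
"
```

```text
[349.73060147 206.05318507]
[370.36176786 229.46084839]
[506.16437793 230.54106876] tray frame [np.float64(-21.356750719469215), np.float64(6.426888478259253)]
[448, 214] tray frame [np.float64(-80.74144476031154), np.float64(-4.981876957288295)]
```

Two separate clamps are visible. The scene view puts one near tray (-21, 6) mm, and the wrist view puts the other near (-81, -5) mm. Now I'll let go and retreat upward.

>>> {"op": "move_arm", "data": {"deltas": [[120, 0, 0, 0, 0], [120, 0, 0, 0, 0], [120, 0, 0, 0, 0], [120, 0, 0, 0, 0], [120, 0, 0, 0, 0]]}}

```text
t: 6.9
ee_pos: [477.3, 116.2, 184.5]
orientation: [-2.12, -2.318, 0.001]
ft_force: [-1.1, -0.4, -0.8]
width: 41.1
```

>>> {"op": "move_arm", "data": {"deltas": [[120, 0, 0, 0, 0], [120, 0, 0, 0, 0], [120, 0, 0, -0.01, 0], [120, 0, 0, -0.03, 0], [120, 0, 0, -0.06, 0]]}}

```text
t: 7.32
ee_pos: [476.2, 115.6, 243.9]
orientation: [-2.119, -2.316, 0.006]
ft_force: [1.0, 0.3, 0.3]
width: 46.4
```

>>> {"op": "move_arm", "data": {"deltas": [[120, 0, 0, -0.03, 0], [120, 0, 0, -0.06, 0], [120, 0, 0, -0.1, 0], [120, 0, 0, -0.13, 0], [120, 0, 0, -0.13, 0]]}}

```text
t: 7.73
ee_pos: [480.4, 116.6, 382.0]
orientation: [2.116, 2.313, 0.015]
ft_force: [1.1, 0.1, -0.0]
width: 46.1
```

```bash
python3 -c "
from h import *;st()"
```

```text
t 7.7333 [480.4 116.6 382. ] yaw_y 5.1 rollto5 0.002 w 46.1 F [ 1.1  0.1 -0. ] tz [ 0.011  0.003 -1.   ]
```

>>> {"op": "move_arm", "data": {"deltas": [[120, -0.035, 0, -0.02, 0], [120, -0.07, 0, -0.02, 0], [120, -0.105, 0, -0.02, 0], [120, -0.12, 0, -0.02, 0], [120, -0.12, 0, -0.02, 0]]}}

```text
t: 8.15
ee_pos: [488.2, -6.1, 394.7]
orientation: [2.124, 2.314, -0.001]
ft_force: [-0.5, -0.1, 0.0]
width: 46.2
```

```bash
python3 -c "
from h import *;st()
from workcell import *
import cv2
for c in ('scene','top','wrist'):
    cv2.imwrite(f'pics/{c}6.png',get_image(c))
    print(c,[(p['location'],p['conf']) for p in place_of(c,'clamp_a_center')])
print(place_of('scene','blue_handle'),place_of('top','blue_handle'))
a=cv2.imread('pics/scene6.png')[130:270,310:450];b=cv2.imread('pics/top6.png')[150:290,100:240]
cv2.imwrite('pics/ab6.png',cv2.resize(np.hstack([a,b]),(800,400),interpolation=cv2.INTER_CUBIC))
"
```

```text
t 8.15 [488.2  -6.1 394.7] yaw_y 4.91 rollto5 -0.002 w 46.2 F [-0.5 -0.1  0. ] tz [-0.    -0.001 -1.   ]
scene []
top [([448.0, 217.8, 14.4], 0.52)]
wrist [([449.0, 212.7, 12.5], 0.55)]
[{'location': [477.5, 119.3, 187.8], 'conf': 0.83}] []
```

View pics/ab6.png

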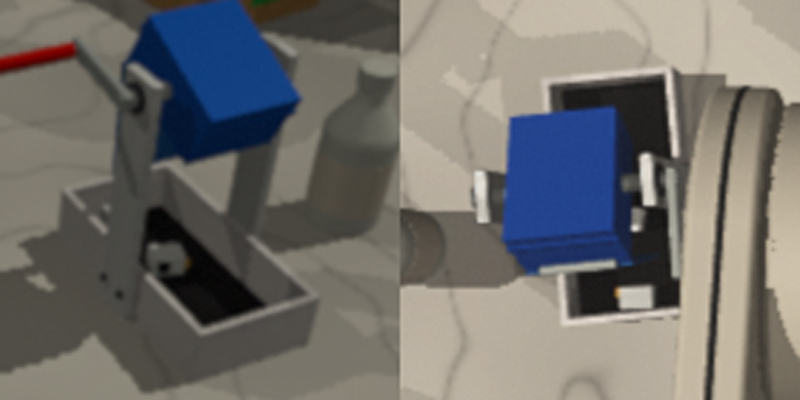

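View pics/wrist6.png

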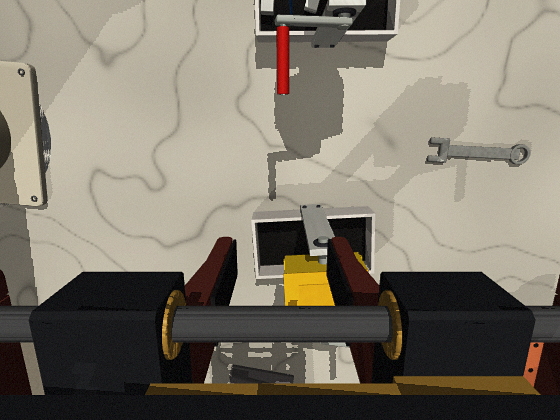

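View pics/scene6.png

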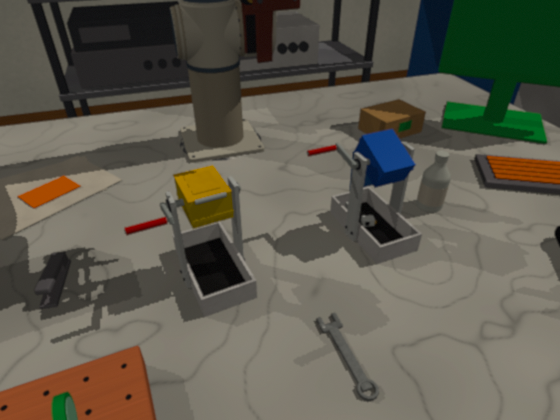

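```bash
python3 -c "
import cv2
a=cv2.imread('pics/scene6.png')[125:230,325:425];cv2.imwrite('pics/z6.png',cv2.resize(cv2.convertScaleAbs(a,alpha=1.6,beta=20),None,fx=5.7,fy=5.7,interpolation=cv2.INTER_CUBIC))
from workcell import *
import numpy as np
K=calibration('scene');P=K['intrinsics']@K['world_to_cam'][:3]
a=np.radians(5);R=np.array([[np.cos(a),-np.sin(a),0],[np.sin(a),np.cos(a),0],[0,0,1]])
for y in(-36,36):
  for x,z in((-51,169),(-51,79)):
    u=P@np.r_[R@[x,y,z]+[528,226,3.6],1];u=u[:2]/u[2];print(x,y,z,((u-[325,125])*5.7).round())
"
```

```text
-51 -36 169 [154. 165.]
-51 -36 79 [129. 378.]
-51 36 169 [326. 127.]
-51 36 79 [291. 336.]
```

View pics/z6.png

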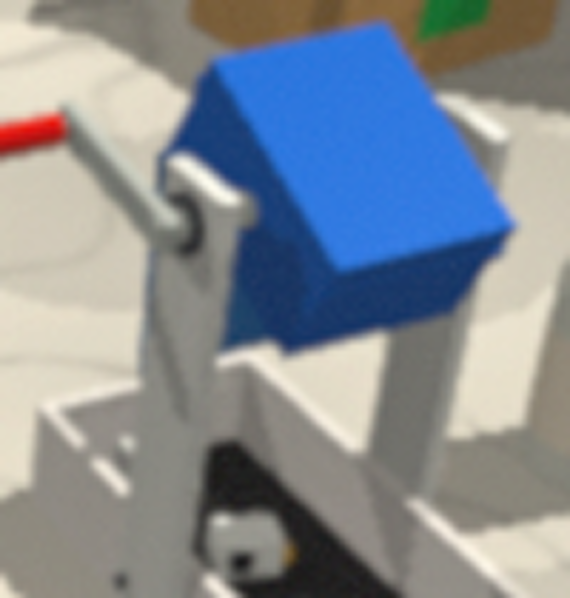

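The blue slivers on either side of the upright, at (150,290) and (240,335), are where I predict the hanging lid. Both clamps are in the tray and the arm is clear, so I'll hand it in.

```bash
python3 -c "
from workcell import *
print(get_obs()['ft_force'],get_obs()['t']);print(close_job())"
```

```text
[ 0.62909521  0.11527864 -0.17209839] 8.55
the job is handed in; nothing more can be done
None
```

I gripped the blue tin's crank handle and turned the tin about 155° (2.7 rad) over towards -x. I then let go, moved the arm clear and handed the job in at 8.55 s; no verdict was reported.

- **Tin:** the scene camera puts the released handle at z ≈ 188 mm on the -x side, which matches that turn.
- **Clamps:** the last pictures show both in the blue tray, at about (-21, 6) and (-80, -5) mm in its frame. The network reported the clamp at the -x end with 0.5–0.6 confidence in the top and wrist views. It never reported the other one; I located that from the scene picture, assuming it lies flat on the floor, and the top view shows it partly hidden under the tin. I did not compare pictures over time to confirm that they lie still.
- **Lid:** it is mostly hidden behind the upright. I judged it open from blue slivers where it should hang and from the clamps having fallen out, not by measuring its angle.
- **Yellow tin:** it looks unmoved in the last scene picture; I did not measure its angle.
- **Forces:** the largest wrist force I saw in the readings was about 13 N while turning, and under 1 N after letting go, which fits the arm touching nothing.

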